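Release the tilt-out bin with a dowel

TASK

The tilt-out bin on the bath shelf is stuck slightly open on its spring catch. Take the wooden dowel from the ceramic toothbrush cup, push it down through the round hole in the top of the bin unit to press the catch until the bin swings wide open, then stand the dowel back in the cup and let go. Leave the cup upright and the other things where they are.

Things in the scene. Friction and masses are not known exactly. Their poses are not given: they have to be found in the camera images.
- unit: White plastic tilt-out bin unit fixed to the shelf: 150 mm deep (its x), 210 mm wide (its y), 140 mm tall. Origin at the centre of its underside; the bin is on its -x side, which faces roughly towards the robot. Only the rear 95 mm of its top is covered, by a flat level plate with one round hole.
- hole (a point): Centre of the round release hole, in the upper surface of the unit's top plate (140 mm above the shelf, 35 mm behind the unit's centre along its +x). The hole is 28 mm across, axis vertical, plate 6 mm thick. Straight below it is the catch.
- catch_pad (a point): Centre of the upper face of the spring catch, a flat steel disc 30 mm across, 40 mm below the top of the hole. It goes straight down when pressed.
- catch (a joint): How far the catch is pressed down, m: 0 at rest, hard stop at 0.016. The spring takes about 3 N to start and 6 N at the stop, plus a little rubbing. The bin is let go at about 0.008 to 0.012.
- bin (a joint): Tilt of the bin about its hinge along the lower front edge, rad: 0 shut, grows as its rim swings out towards -x of the unit, stop at 0.6. At first the catch holds it slightly open at about 0.12. Once let go, its own spring swings it out to the stop within about 1 s and keeps it there; the catch springs up again and does not hold it any more.
- bin_rim (a point): Middle of the bin's upper front rim, 118 mm from the hinge. Four orange clothespins are clipped to this rim and stand up to 42 mm above it.
- dowel: Plain round wooden dowel, 16 mm thick, 180 mm long, 30 g. Origin at the centre of its lower end, z along it. It starts standing upright in the ceramic cup with about 115 mm showing.
- cup: Heavy white ceramic toothbrush cup (0.6 kg, loose), 76 mm across, 75 mm tall, thick-walled, with a round well in the middle 28 mm across whose floor is 10 mm above the shelf. Origin at the centre of its underside, z up. The dowel may lean in it by up to about 10 degrees.
- plug: Bystander: dark hard silicone drain plug, 64 mm wide, 34 mm tall. Origin at the centre of its underside.
- hanger: Bystander: stainless steel hanger hook lying flat, about 125 mm long. Origin at the centre of its underside.
- bottle: Bystander: grey plastic bottle, 60 mm wide, 170 mm tall. Origin at the centre of its underside.
- jar: Bystander: glass jar, 68 mm wide, 80 mm tall. Origin at the centre of its underside.
- tumbler: Bystander: steel tumbler, 72 mm wide, 100 mm tall. Origin at the centre of its underside.
- brush: Bystander: wooden scrubbing brush lying bristles down, 150 x 50 x 42 mm. Origin at the centre of its underside.
- soapbox: Bystander: aluminium soap box, 100 x 70 x 35 mm. Origin at the centre of its underside.
There are look-alikes about, which are no part of the job. Leave any red or yellow look-alike of the cup alone.

How it is judged:
By the outcome, as a careful person would: the job done as asked, in the order asked, and still so for the second after the job is handed in, with the robot touching nothing.
It also fails if it takes over 50 s, if anything falls off the work surface, if the arm or the gripper's body presses on something with over 40 N, if the wrist force passes 120 N, or if a joint passes its speed limit or range.

ROBOT

A 7-joint arm with a two-finger parallel gripper is mounted at the origin on the work surface. World frame = base frame: x ahead of the robot, y to its left, z up, the work surface at z = 0. Lengths are in mm, angles in rad, forces in N, time in s.
With the tool pointing down it reaches from about 425 to 925 mm from the base axis. Payload 6.8 kg.
Tool frame: the origin (TCP) lies midway between the tips of the shut fingers; the grasp point (between the pads) lies tcp_to_grasp behind it (tcp_to_grasp is the distance from the TCP to the grasp point, in mm); z points along the fingers, y is the direction in which the jaws open and shut (so a half turn about z gives the same grasp; the last joint's range is limited). The gripper opens to 88 mm and grips with 3 to 60 N. Pads are 20 mm wide; open, the fingers measure 115 mm over their backs; the gripper's body (75 mm by 178 mm) begins 61 mm behind the grasp point.
Start: joints at [-1.29, 0.477, 0.022, 1.555, -0.011, 1.109, -0.083], TCP at [255.875, 624.64, 222.664] pointing down, gripper open.
Joint ranges: [-2.96, 2.96], [-0.34, 2.1], [-1.41, 1.46], [0.24, 2.44], [-1.37, 4.51], [0.17, 1.92], [-2.96, 2.96]. Speed limits (rad/s): [2.39, 2.39, 3.14, 3.14, 3.14, 3.14, 3.14].

INTERFACE

Orientations are given as a unit quaternion [w, x, y, z].
In Python, from workcell import * gives the robot as it stands. Calls block until the motion is done:
- move_to(position, orientation): joint-space move of the TCP to a pose.
- move_l(position, ori=None, speed=150, threshold=None): straight line of the TCP; ori=None keeps the orientation; speed is the mean speed in mm/s. With threshold (N) it stops when the force on the tool has changed by that much, and returns True; else False.
- movej(angles): joint-space move.
- gripper_open() and close_gripper(): open the fingers fully, or close them until they stop; the grip force is fixed at half the most.
- wait(seconds).
- inverse_kinematics(position, orientation): joint angles nearest the present ones, or None.
- read_state(): the state.
- grab_frame(name): name is "scene" or "top"; returns (picture, depth): 384x512x3 uint8, red, green, blue; 384x512 float32, mm along the optical axis (not along the pixel's ray), 0 where there is no reading.
- camera_params(name): a dict with "intrinsics" (3x3 intrinsics, pixels), "rvec" (rotation vector, rad) and "tvec" (3), from world to camera coordinates, as OpenCV has them. Camera axes: x right, y down, z forward; pixel columns grow to the right and rows downward; lengths in mm; the calibration is good to about 2 mm. A picture is of the moment at which its call begins. camera_params takes no time and is no camera call.
A pose or a line that the arm cannot do raises IKError and nothing moves.
- finish_job(): hands the job in, once; it reports no verdict.
The state is a dict: "time": time; "qpos": joint angles; "dq": joint speeds; "joint_efforts": joint torques, N m; "tool_pos": TCP position; "ee_rot": TCP orientation; "ft_force": force on the tool from outside, world axes, zero at the start; "ft_torque": the same for the moment, N m; "opening": opening from 0.0 (shut) to 1.0 (fully open).
Only numpy, scipy, OpenCV 4.12 (cv2) and the standard library are available. Lean on these libraries where they do the work, as an engineer would, in place of code of your own. Each camera call takes 0.05 s, during which the arm holds its last target.

## Working session

There is one attempt and no reset: what is moved stays moved. The work goes in short steps, each a Python script; the robot and the scene stay as the last script left them, time stands still between calls to the robot, and variables do not carry over. Pictures are saved under pics/ and viewed, and the job is handed in when it is done.

```bash
ls; mkdir -p pics; python3 - <<'E'
from workcell import *
import cv2,numpy as np
for n in("scene","top"):
    p,d=grab_frame(n); np.savez(f"{n}0.npz",p=p,d=d)
    cv2.imwrite(f"pics/{n}0.png",cv2.resize(p[:,:,::-1],(800,600),interpolation=cv2.INTER_CUBIC))
    print(n,camera_params(n))
s=read_state(); print(s)
try: print(tcp_to_grasp)
except Exception as e: print(e)
E
```

```text
pics
scene {'intrinsics': array([[347.36963757,   0.        , 252.83759332],
       [  0.        , 347.36963757, 193.72483013],
       [  0.        ,   0.        ,   1.        ]]), 'rvec': array([ 2.34923479,  1.1274098 , -0.32236472]), 'tvec': array([-378.56378757, -333.99517314, 1399.8066014 ])}
top {'intrinsics': array([[368.62047484,   0.        , 250.16114992],
       [  0.        , 368.62047484, 197.49004002],
       [  0.        ,   0.        ,   1.        ]]), 'rvec': array([ 2.13452487, -2.14276542,  0.11726113]), 'tvec': array([  18.39399767,  604.10785561, 1195.17670827])}
{'time': 0.1, 'qpos': array([-1.29007704,  0.47772575,  0.02234513,  1.55629883, -0.01151245,
        1.10933336, -0.08313322]), 'dq': array([ 0.00161445, -0.00334043, -0.00037122, -0.00261186,  0.00025888,
       -0.00028122,  0.00061839]), 'joint_efforts': array([ 4.73593507e-03, -5.84094679e+01,  1.54032581e+00, -2.73313773e+01,
       -5.41644136e-02,  1.30839291e-02,  7.42177758e-05]), 'tool_pos': array([255.69575444, 624.12064771, 221.79613482]), 'ee_rot': array([-1.04358274e-04,  1.93197273e-01,  9.81159591e-01, -8.11933908e-04]), 'ft_force': array([-0.24400433,  0.33707397,  0.55413278]), 'ft_torque': array([ 0.02096333,  0.05197982, -0.03225017]), 'opening': 0.9968860605111073}
18.700000000000003
```

View pics/scene0.png

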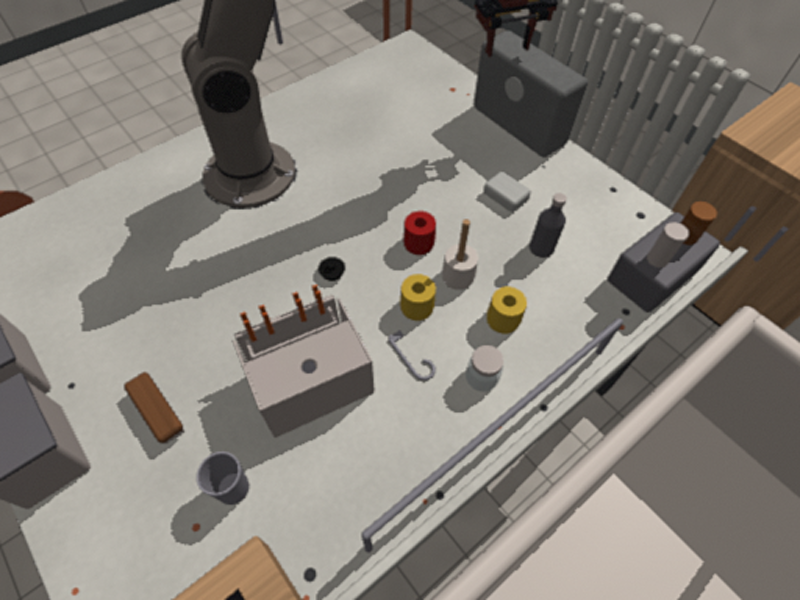

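View pics/top0.png

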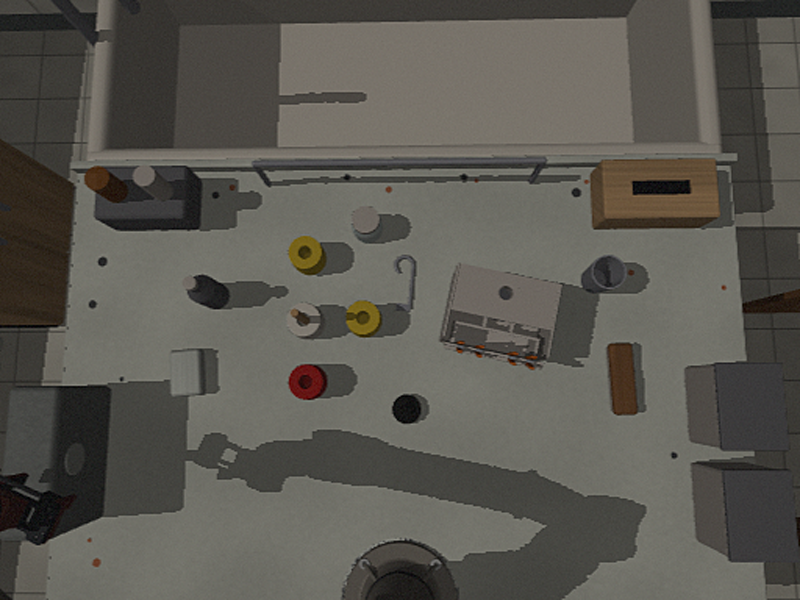

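The white cup with the dowel is at scene (460,265) and top (303,320). The red cup at top (307,381) and the yellow ones at (306,255) and (363,318) are look-alikes. The bin hole is at top (506,293). I'll confirm these in enlarged crops.

```bash
cat > h.py <<'E'
import numpy as np,cv2
from workcell import *
def cam(n):
    c=camera_params(n); R=cv2.Rodrigues(c["rvec"])[0]; return c["intrinsics"],R,c["tvec"]
def cloud(n,d):
    K,R,t=cam(n); v,u=np.mgrid[:384,:512]
    P=np.stack([(u-K[0,2])/K[0,0]*d,(v-K[1,2])/K[1,1]*d,d],-1)
    W=(P-t)@R; W[d<=0]=np.nan; return W
def atz(n,u,v,z):
    K,R,t=cam(n); r=R.T@np.array([(u-K[0,2])/K[0,0],(v-K[1,2])/K[1,1],1]); c=-R.T@t
    return c+r*(z-c[2])/r[2]
def proj(n,X):
    c=camera_params(n);return cv2.projectPoints(np.float64(X).reshape(-1,1,3),c["rvec"],c["tvec"],c["intrinsics"],None)[0][:,0]
def crop(p,x0,y0,w,h,s,f):
    cv2.imwrite(f,cv2.resize(p[y0:y0+h,x0:x0+w,::-1],None,fx=s,fy=s,interpolation=cv2.INTER_CUBIC))
E
python3 - <<'E'
from h import *
t=np.load("top0.npz");s=np.load("scene0.npz")
a=cv2.resize(t['p'][175:235,165:255],None,fx=8.8,fy=8.8,interpolation=2)[:,:,::-1] if 0 else None
crop(t['p'],170,180,80,60,10,"pics/c1.png")
crop(s['p'],250,130,80,60,10,"pics/c2.png")
crop(t['p'],270,160,100,75,8,"pics/c3.png")
for n,f in(("top",t),("scene",s)):
    W=cloud(n,f['d'])
    # top plate
    m=(abs(W[...,2]-140)<6)&(W[...,1]<100)&(W[...,1]>-420)&(W[...,0]>400)&(W[...,0]<900)
    print(n,m.sum(),np.nanmedian(W[m],0) if m.any() else 0)
    if m.any():
        q=W[m][:,:2].astype(np.float32); r=cv2.minAreaRect(q); print(r,cv2.boxPoints(r))
    print('plug/floor z',np.nanmedian(W[...,2][250:300,200:300]))
E
```

```text
top 2151 [ 609.75323765 -212.53711527  141.17332227]
((688.98388671875, -209.89285278320312), (227.69468688964844, 413.0868225097656), 87.50962829589844) [[ 477.68872  -314.65805 ]
 [ 890.3854   -332.6073  ]
 [ 900.27905  -105.127655]
 [ 487.5824    -87.178406]]
plug/floor z 1.1281195964737907
scene 2489 [ 612.37712556 -214.79937726  139.80128572]
((575.9068603515625, -201.17832946777344), (210.39712524414062, 173.57215881347656), 77.28854370117188) [[ 468.09985 -284.70203]
 [ 637.41785 -322.89505]
 [ 683.71387 -117.65463]
 [ 514.3959   -79.46161]]
plug/floor z 0.46888263419976917
```

```bash
sleep 1
```

```text
(no output)
```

View pics/c1.png

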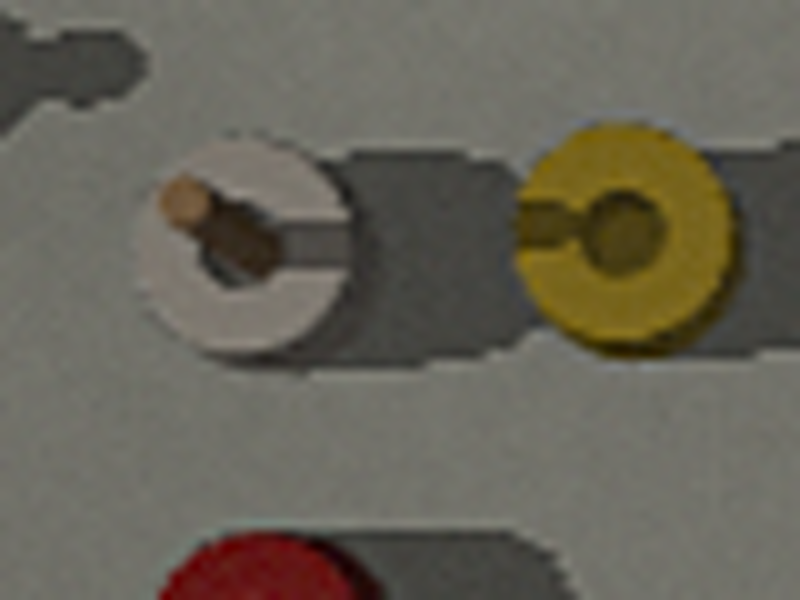

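View pics/c2.png

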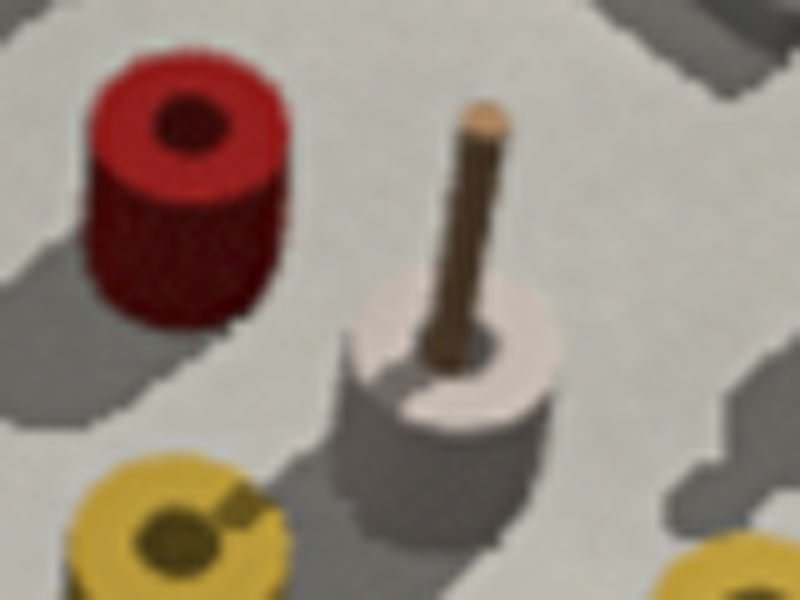

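View pics/c3.png

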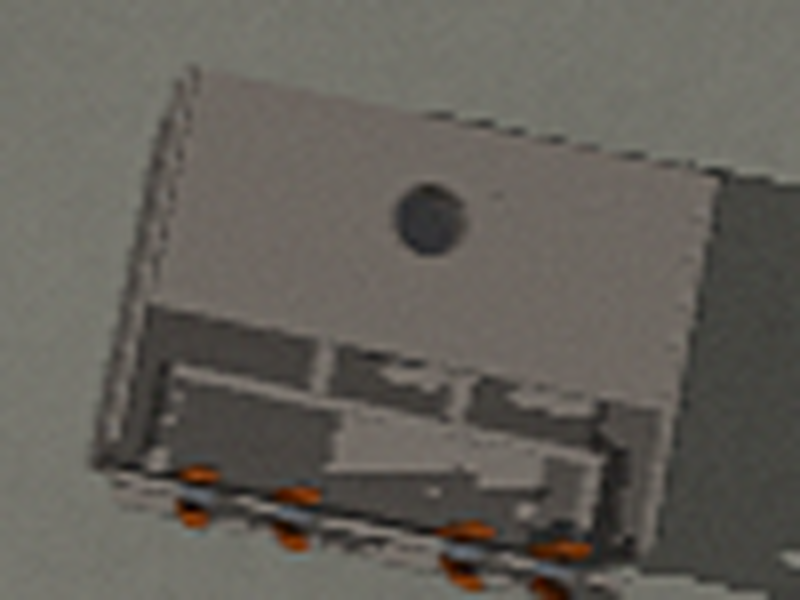

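```bash
cat >> h.py <<'E'
def tri(pa,pb):
    (Ka,Ra,ta),(Kb,Rb,tb)=cam("top"),cam("scene")
    X=cv2.triangulatePoints(Ka@np.c_[Ra,ta],Kb@np.c_[Rb,tb],np.float64(pa).reshape(2,1),np.float64(pb).reshape(2,1)); X=(X[:3]/X[3]).ravel()
    return X, proj("top",X)[0]-pa, proj("scene",X)[0]-pb
E
python3 - <<'E'
from h import *
t=np.load("top0.npz");s=np.load("scene0.npz")
def T(x,y,x0,y0,k): return np.array([x0+(x+.5)/k-.5,y0+(y+.5)/k-.5])
tt=T(185,202,170,180,10); ts=T(486,121,250,130,10)
print("tip",tri(tt,ts))
# hole
W=cloud("scene",s['d']);crop(s['p'],170,210,60,45,12,"pics/c4.png")
h=T(431,219,270,160,8); print("hole top",atz("top",*h,140))
cw=T(242,246,170,180,10);print("cup top",atz("top",*cw,75), atz("scene",*T(453,350,250,130,10),75))
for n,f,(u0,u1,v0,v1) in(("top",t,(170,215,185,225)),("scene",s,(275,315,155,190))):
    W=cloud(n,f['d'])
    q=W[v0:v1,u0:u1].reshape(-1,3); p=f['p'][v0:v1,u0:u1].reshape(-1,3).astype(int)
    m=(abs(q[:,2]-75)<6)&(p.max(1)-p.min(1)<35); print(n,'cup rim',m.sum(),cv2.minEnclosingCircle(q[m][:,:2].astype(np.float32)))
    m=(q[:,2]>90); print('dowel',m.sum())
    for z in range(90,195,15):
        k=m&(abs(q[:,2]-z)<8)
        if k.any(): print(z,q[k].mean(0).round(1))
    # plate
    m=(abs(W[...,2]-140)<4)&(W[...,0]>500)&(W[...,0]<720)&(W[...,1]<-80)&(W[...,1]>-340)
    r=cv2.minAreaRect(W[m][:,:2].astype(np.float32)); print('plate',r, W[m][:,2].mean())
E
```

```text
tip (array([578.39957464, 196.33766323, 190.65971128]), array([-0.16614703, -0.11996064]), array([-0.21787867,  0.03947873]))
hole top [ 622.19325504 -212.36450889  140.        ]
cup top [578.6522197  199.62408738  75.        ] [579.82583483 199.18549611  75.        ]
top cup rim 291 ((579.1989135742188, 198.9746856689453), 36.4237060546875)
dowel 54
90 [573.8 189.1  92.6]
105 [574.4 191.  106. ]
120 [574.4 192.3 114.6]
135 [575.9 189.  133.3]
150 [575.2 190.4 148.8]
165 [574.9 190.3 166.4]
180 [574.8 192.  182.6]
plate ((578.7789306640625, -203.88064575195312), (211.10426330566406, 169.1366729736328), 77.96444702148438) 140.8167448506173
scene cup rim 250 ((577.5697021484375, 199.9354705810547), 36.96159744262695)
dowel 39
90 [579.4 193.   93.4]
105 [580.3 193.  106. ]
120 [579.4 192.9 119. ]
135 [581.9 191.9 131.4]
plate ((578.3663330078125, -201.84185791015625), (209.8791046142578, 169.41119384765625), 77.58541107177734) 139.86581035246178
```

```bash
sleep 1
```

```text
(no output)
```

View pics/c4.png

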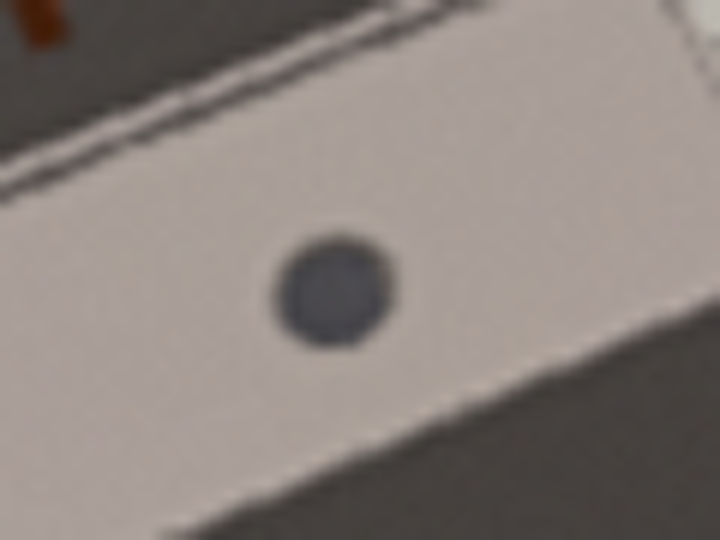

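```bash
cat >> h.py <<'E'
def T(x,y,x0,y0,k): return np.array([x0+(x+.5)/k-.5,y0+(y+.5)/k-.5])
def axis(lt,ls,zs=(20,75,190)):
    # lt, ls: two pixel points along the axis in top, scene
    N=[];b=[]
    for n,l in(("top",lt),("scene",ls)):
        K,R,t=cam(n); c=-R.T@t
        r=[R.T@np.linalg.inv(K)@[*p,1] for p in l]; m=np.cross(*r); m/=np.linalg.norm(m); N.append(m); b.append(m@c)
    N=np.array(N);b=np.array(b)
    return np.array([[*np.linalg.solve(N[:,:2],b-N[:,2]*z),z] for z in zs])
E
python3 - <<'E'
from h import *
print("hole scene",atz("scene",*T(336,291,170,210,12),140))
lt=[T(185,202,170,180,10),T(263,262,170,180,10)]; ls=[T(486,121,250,130,10),T(447,360,250,130,10)]
print(axis(lt,ls))
# unit yaw from plate 77.8 -> +x axis of unit
from scipy.spatial.transform import Rotation as R
for X in([579,199,126],[579,199,330],[622.5,-212,330],[622.5,-212,190]):
    for yaw in np.arange(-90,91,30):
        r=R.from_euler('z',yaw,degrees=True)*R.from_euler('x',180,degrees=True)
        q=inverse_kinematics(X,r.as_quat()[[3,0,1,2]]); print(X,yaw,None if q is None else np.round(q,2))
E
```

```text
hole scene [ 621.77369595 -209.96176858  140.        ]
[[577.86261045 199.91612312  20.        ]
 [578.16720462 198.92506648  75.        ]
 [578.80408336 196.85285715 190.        ]]
[579, 199, 126] -90 [-0.27  0.49 -0.21  1.79  0.13  0.88  2.6 ]
[579, 199, 126] -60 [-1.22  0.9   1.27  1.85 -0.95  1.16 -2.23]
[579, 199, 126] -30 [-1.22  0.9   1.27  1.85 -0.95  1.16 -1.7 ]
[579, 199, 126] 0 [-0.9   0.56  0.65  1.83 -0.42  0.9  -1.63]
[579, 199, 126] 30 [-0.85  0.54  0.57  1.83 -0.37  0.88 -1.16]
[579, 199, 126] 60 [-0.83  0.53  0.54  1.83 -0.34  0.88 -0.65]
[579, 199, 126] 90 [-0.77  0.51  0.45  1.82 -0.28  0.87 -0.18]
[579, 199, 330] -90 [-0.38  0.3  -0.07  1.57  0.02  1.27  2.69]
[579, 199, 330] -60 [-1.26  0.57  1.28  1.63 -0.55  1.37 -2.53]
[579, 199, 330] -30 [-1.26  0.57  1.28  1.63 -0.55  1.37 -2.  ]
[579, 199, 330] 0 [-0.98  0.35  0.73  1.61 -0.24  1.27 -1.78]
[579, 199, 330] 30 [-0.91  0.33  0.63  1.61 -0.2   1.27 -1.29]
[579, 199, 330] 60 [-0.86  0.32  0.57  1.61 -0.18  1.27 -0.79]
[579, 199, 330] 90 [-0.81  0.31  0.49  1.6  -0.15  1.27 -0.29]
[622.5, -212, 330] -90 [-0.52  0
[... 195 characters left out ...]
1  0.53  1.    1.51 -0.45  1.35 -0.95]
[622.5, -212, 330] 30 [-0.4   0.52  0.98  1.51 -0.43  1.35 -0.44]
[622.5, -212, 330] 60 [-0.39  0.51  0.95  1.51 -0.42  1.34  0.07]
[622.5, -212, 330] 90 [-0.4   0.51  0.96  1.51 -0.43  1.34  0.6 ]
[622.5, -212, 190] -90 [-0.51  0.85  1.27  1.68 -0.85  1.27 -2.2 ]
[622.5, -212, 190] -60 [-0.51  0.85  1.27  1.68 -0.85  1.27 -1.67]
[622.5, -212, 190] -30 [-0.44  0.71  1.06  1.68 -0.67  1.16 -1.29]
[622.5, -212, 190] 0 [-0.46  0.75  1.11  1.68 -0.72  1.18 -0.73]
[622.5, -212, 190] 30 [-0.44  0.71  1.06  1.68 -0.67  1.16 -0.24]
[622.5, -212, 190] 60 [-0.41  0.68  1.    1.68 -0.63  1.14  0.24]
[622.5, -212, 190] 90 [-0.41  0.68  1.01  1.68 -0.63  1.14  0.77]
```

```bash
cat >> h.py <<'E'
Q=[0,2**-.5,2**-.5,0]  # tool down, jaws along x
from scipy.spatial.transform import Rotation as R_
assert np.allclose(np.abs((R_.from_euler('z',90,degrees=True)*R_.from_euler('x',180,degrees=True)).as_quat()[[3,0,1,2]]),Q,atol=1e-6)
def st(tag=""):
    s=read_state(); print(tag,round(s["time"],2),s["tool_pos"].round(1),s["ft_force"].round(2),round(s["opening"],3)); return s
E
python3 - <<'E'
from h import *
move_to([578.5,197.8,240],Q); st("above")
move_l([578.5,197.8,130],speed=120); s=st("at")
p,d=grab_frame("scene"); crop(p,250,90,100,100,6,"pics/g0.png")
close_gripper(); st("closed")
p,d=grab_frame("scene"); crop(p,250,90,100,100,6,"pics/g1.png")
p,d=grab_frame("top"); crop(p,150,150,100,75,8,"pics/g1t.png")
E
```

```text
above 2.03 [577.9 199.8 239.7] [0.53 0.46 0.01] 0.996
at 3.1 [579.1 197.9 130.8] [1.04 0.23 0.41] 1.001
closed 4.25 [578.4 197.8 129.9] [ 0.   -0.15 -0.27] 0.18
```

```bash
sleep 1
```

```text
(no output)
```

View pics/g1.png

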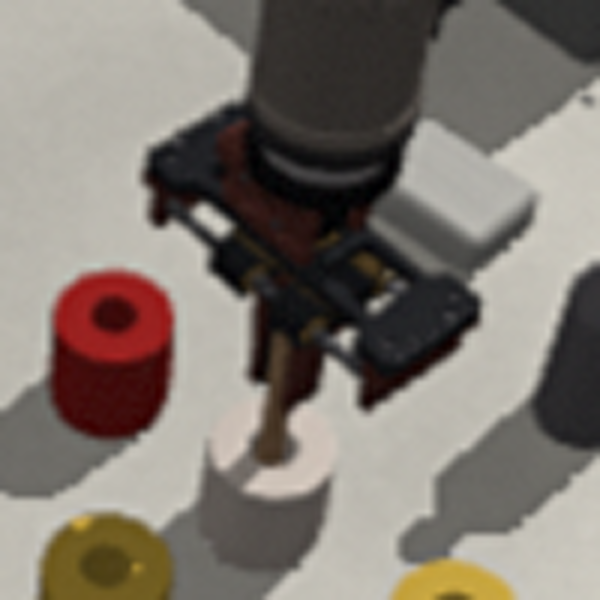

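The dowel is gripped (opening 0.18, about 16 mm) and the cup hasn't moved. Next I'll lift it, carry it over the hole and look.

```bash
python3 - <<'E'
from h import *
move_l([578.5,197.8,325],speed=150); st("up")
move_to([622,-211.2,325],Q); 
move_l([622,-211.2,300],speed=100); st("over")
p,d=grab_frame("scene"); np.savez("s2.npz",p=p,d=d);crop(p,150,160,100,75,8,"pics/o1.png")
p,d=grab_frame("top"); np.savez("t2.npz",p=p,d=d);crop(p,270,150,100,75,8,"pics/o1t.png"); crop(p,170,180,80,60,10,"pics/o1c.png")
E
```

```text
up 5.8 [578.  197.7 324. ] [-0.12  0.17 -0.22] 0.181
over 7.72 [ 622.  -210.4  299.5] [-0.58  0.57 -0.4 ] 0.179
```

```bash
sleep 1
```

```text
(no output)
```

View pics/o1.png

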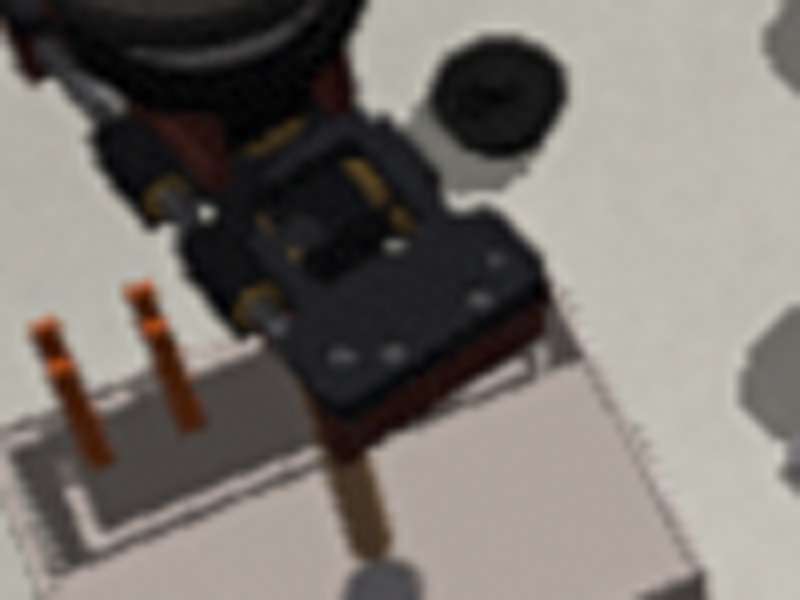

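View pics/o1t.png

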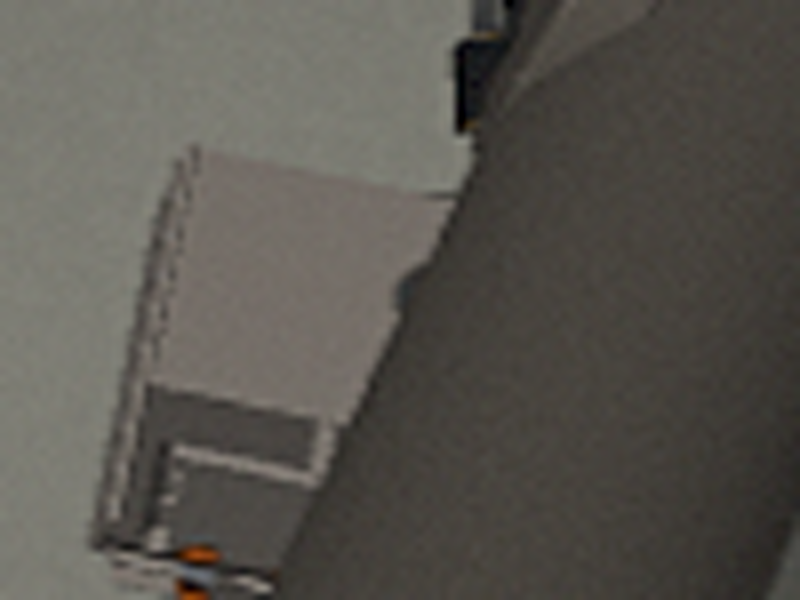

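View pics/o1c.png

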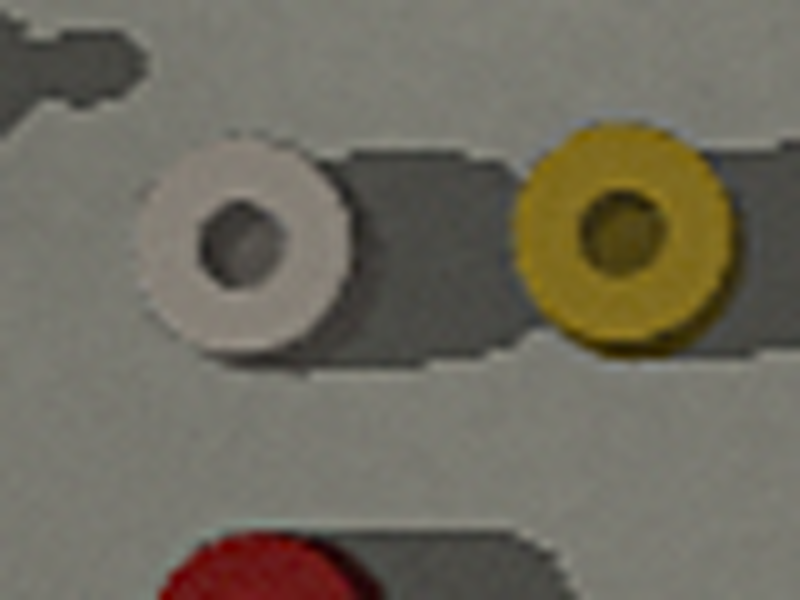

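```bash
python3 - <<'E'
from h import *
def C(X): return ((proj("scene",X)-[150,160]+.5)*8-.5).round(0)
a=np.linspace(0,2*np.pi,60)
circ=lambda z:np.c_[622+8*np.cos(a),-210.4+8*np.sin(a),0*a+z]
c=C(circ(179.6)); print("pred tip circle",c.min(0),c.max(0),C([622,-210.4,179.6]))
c=C(circ(260)); print("pred upper",C([622,-210.4,210]))
print("px per mm x,y,z",[(C([622+d[0]*10,-210.4+d[1]*10,179.6+d[2]*10])-C([622,-210.4,179.6])).ravel()/10 for d in np.eye(3)])
p=np.load("s2.npz")['p']; crop(p,183,210,32,27,24,"pics/o2.png")
E
```

```text
pred tip circle [343. 520.] [392. 564.] [[368. 542.]]
pred upper [[355. 498.]]
px per mm x,y,z [array([1.7, 2.1]), array([ 2.5, -1.7]), array([-0.4, -1.4])]
```

```bash
sleep 1
```

```text
(no output)
```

View pics/o2.png

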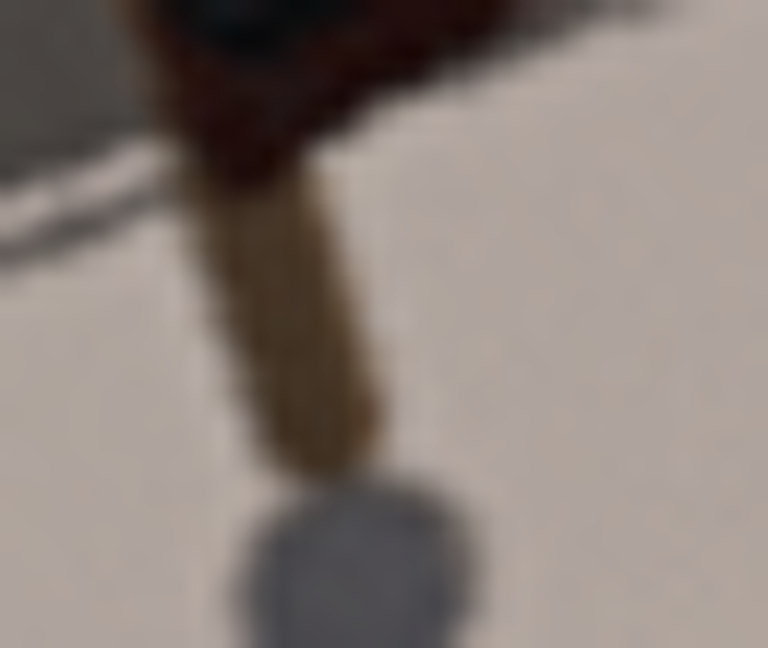

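```bash
python3 - <<'E'
from h import *
h=move_l([622,-211.2,226],speed=80,threshold=5); s=st(f"in {h}")
if not h:
    f0=s["ft_force"][2]
    for z in range(224,203,-2):
        h=move_l([622,-211.2,z],speed=40,threshold=12); s=st(f"{z} {h}")
        if h: break
        if s["tool_pos"][2]<208.5: break
    wait(0.3); st("held")
p,d=grab_frame("scene"); np.savez("s3.npz",p=p,d=d);crop(p,110,150,133,100,6,"pics/p1.png")
E
```

```text
in False 8.9 [ 622.4 -211.5  226.6] [ 0.51 -0.26 -0.54] 0.176
224 False 9.15 [ 622.1 -211.2  224.2] [ 0.53 -0.42 -0.16] 0.177
222 False 9.4 [ 621.9 -211.2  221.9] [ 0.22  0.14 -0.78] 0.181
220 False 9.65 [ 622.  -211.2  220. ] [-0.05 -0.65 -0.9 ] 0.176
218 False 9.9 [ 622.  -211.3  218.2] [-0.56  0.4   2.34] 0.179
216 False 10.15 [ 622.1 -211.2  216.1] [-0.12 -0.12  2.76] 0.174
214 False 10.4 [ 622.  -211.2  214. ] [-0.24  0.19  2.85] 0.175
212 False 10.65 [ 622.  -211.3  211.9] [-0.41 -0.35  2.97] 0.176
210 False 10.9 [ 622.  -211.2  209.9] [-0.77  0.88  4.65] 0.178
208 False 11.15 [ 622.  -211.3  208. ] [-2.3   0.1   4.23] 0.177
held 11.45 [ 622.  -211.3  208.1] [-1.59  1.04  4.71] 0.181
```

```bash
sleep 1
```

```text
(no output)
```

View pics/p1.png

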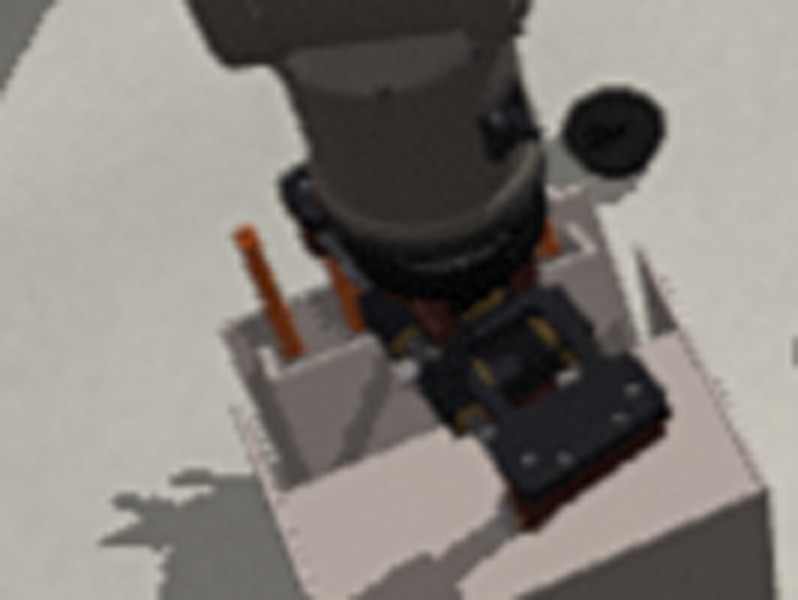

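The bin has come free and swung out, with the rim now well clear of the unit. I'll withdraw, check how far it opened, and check the dowel before putting it back.

```bash
python3 - <<'E'
from h import *
move_l([622,-211.2,325],speed=120); st("up")
p,d=grab_frame("scene");crop(p,110,150,133,100,6,"pics/p2.png")
move_to([579,199.5,325],Q); st("over cup")
p,d=grab_frame("scene"); np.savez("s4.npz",p=p,d=d);crop(p,250,90,100,100,6,"pics/r1.png")
pt,d=grab_frame("top"); np.savez("t4.npz",p=pt,d=d); crop(pt,270,150,100,75,8,"pics/r1t.png")
def C(X): return ((proj("scene",X)-[250,90]+.5)*6-.5).round(0)
x=read_state()["tool_pos"]; b=x+[0,0,18.7-138.6]
a=np.linspace(0,6.28,60); c=C(np.c_[b[0]+8*np.cos(a),b[1]+8*np.sin(a),0*a+b[2]]); print(c.min(0),c.max(0),C(b),C(b+[0,0,60]))
E
```

```text
up 12.62 [ 621.6 -210.9  324. ] [ 0.76  0.53 -0.07] 0.177
over cup 14.2 [579.6 197.7 325.2] [ 0.69  0.68 -0.66] 0.176
[281. 282.] [313. 306.] [[297. 294.]] [[312. 210.]]
```

```bash
sleep 1
```

```text
(no output)
```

View pics/r1.png

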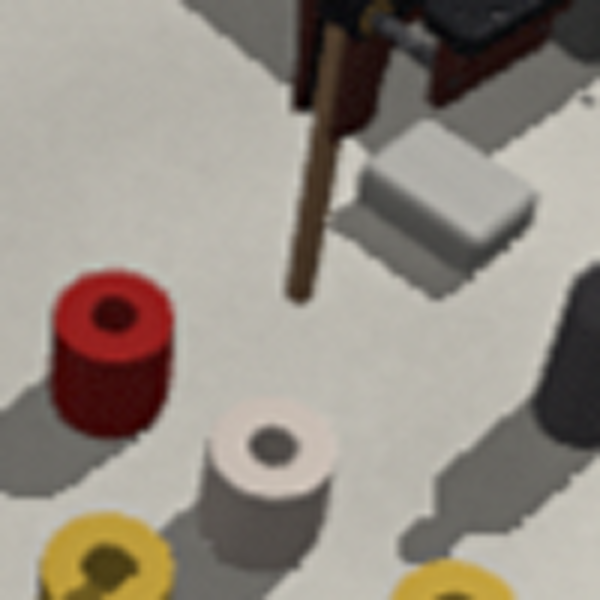

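View pics/r1t.png

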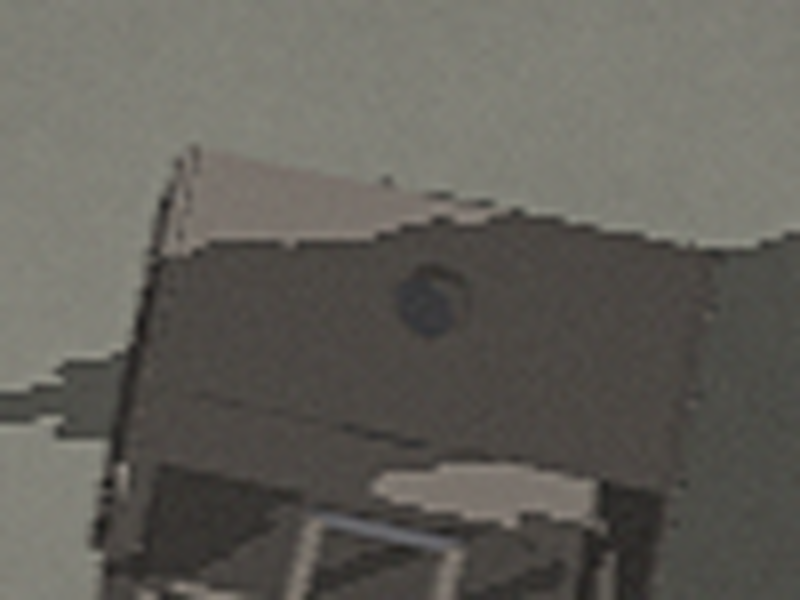

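```bash
python3 - <<'E'
from h import *
crop(np.load("t4.npz")['p'],260,150,120,90,6.5,"pics/r2t.png")
E
sleep 1
```

```text
(no output)
```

View pics/r2t.png

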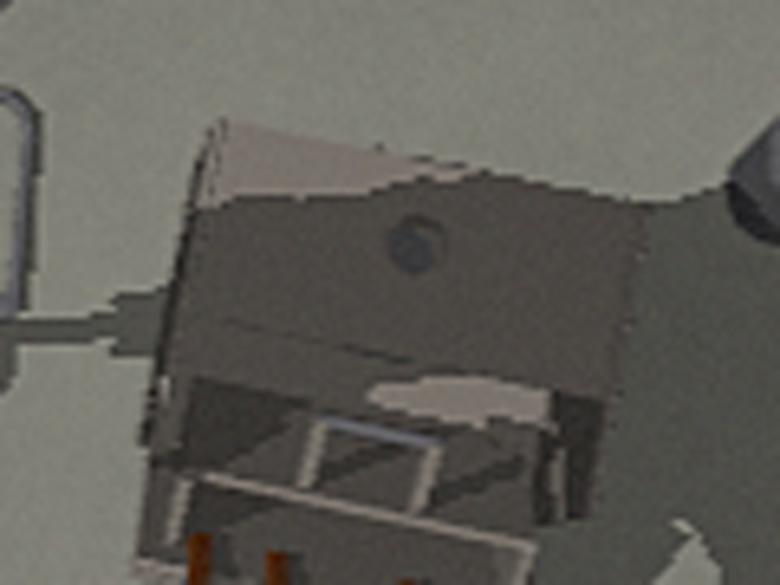

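View pics/p2.png

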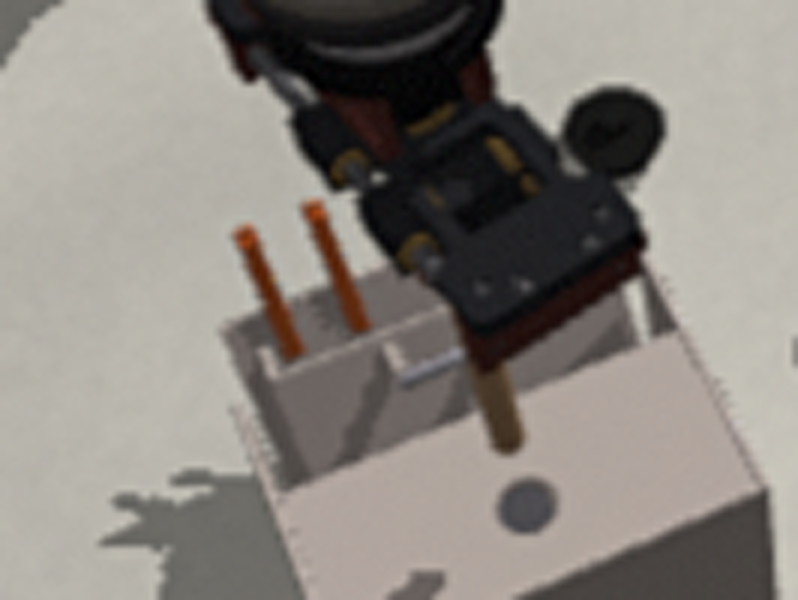

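The bin is wide open, with its rear wall clear of the plate and its pins swung far forward. Now I'll put the dowel back.

```bash
python3 - <<'E'
from h import *
X,Y=579.2,199.5
h=move_l([X,Y,215],speed=120,threshold=8); st(h)
if not h:
    h=move_l([X,Y,142],speed=70,threshold=6); st(h)
    if not h:
        h=move_l([X,Y,130.5],speed=30,threshold=4); st(h)
        gripper_open(); st("open")
        h=move_l([X,Y,245],speed=100); st("up")
        move_to([400,400,300],Q); wait(0.5); st("clear")
for n in("scene","top"):
    p,d=grab_frame(n); np.savez(f"{n}9.npz",p=p,d=d)
    cv2.imwrite(f"pics/{n}9.png",cv2.resize(p[:,:,::-1],(800,600),interpolation=cv2.INTER_CUBIC))
E
```

```text
False 15.37 [579.8 199.5 215.8] [ 0.16 -1.04 -0.41] 0.178
False 16.56 [579.6 199.6 142.5] [ 0.06  0.27 -0.18] 0.177
True 17.0 [578.9 199.5 129.9] [-0.61 -0.87  3.96] 0.176
open 18.18 [578.3 199.4 129.4] [-0.56  0.12 -0.1 ] 0.999
up 19.49 [578.8 199.4 244.2] [-0.41 -0.74 -0.64] 1.001
clear 21.06 [400.2 399.8 299.9] [-0.54 -0.29 -0.46] 1.001
```

```bash
sleep 1
```

```text
(no output)
```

View pics/scene9.png

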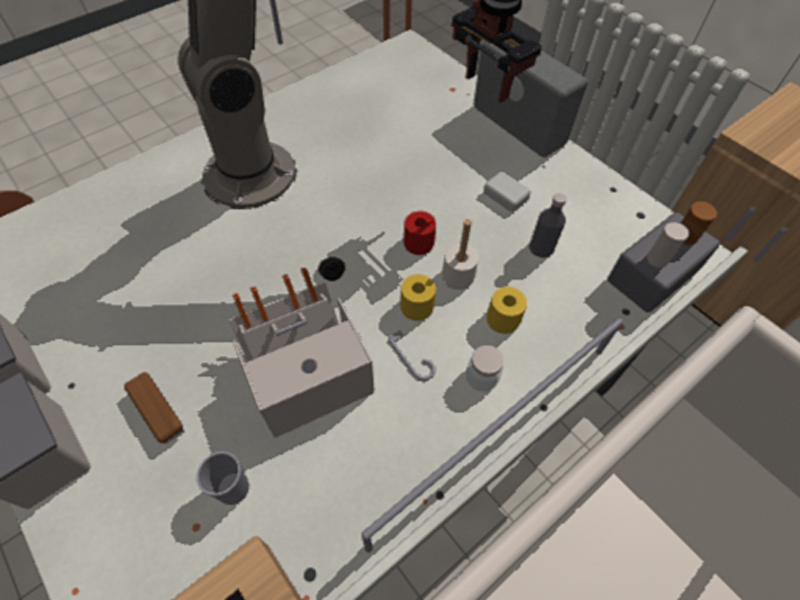

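View pics/top9.png

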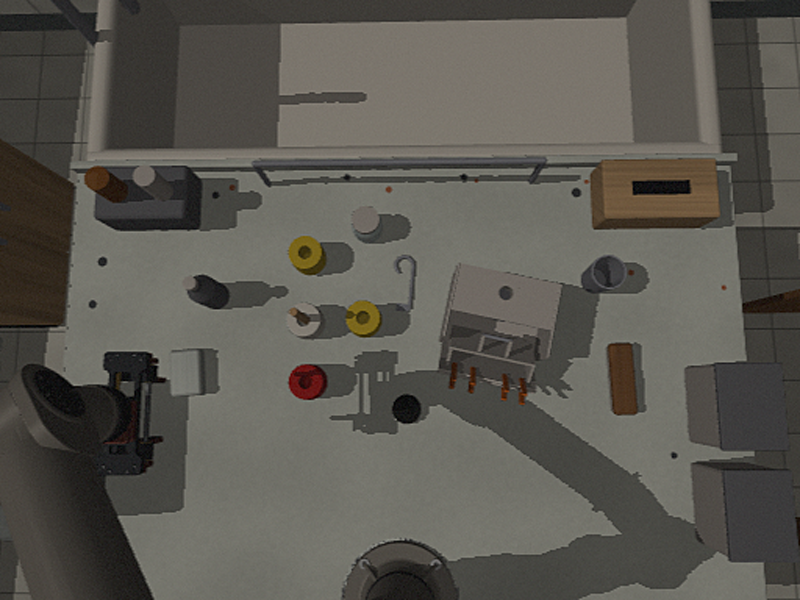

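The dowel is standing in the white cup at top (301,316). The bin is wide open, its pins at top (450–525, 365–400), and everything else is where it was. The gripper is clear, so I'm handing in.

```bash
python3 - <<'E'
from h import *
finish_job()
E
```

```text
the job is handed in; nothing more can be done
```

The job is done and handed in: the bin is wide open and the dowel is back in its cup. It took about 21 s of the 50 s on the robot's clock.

- **Release:** I took the dowel from the white cup and pushed it down through the hole. The catch resisted from about 2.3 N to just under 5 N, and the bin swung open after about 11 mm of travel.
- **Return:** I lowered the dowel until it touched the floor of the cup's well (about 4 N), let go and backed the arm away.
- **Last checks:** The final pictures show the dowel standing in the upright cup, and the other objects and the red and yellow cups where they were. I judged the bin's opening by eye from its rim and pins and did not measure the angle.

No checks failed. The camera and arm positions agreed to within about 2 mm.

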